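# Hold a keyway gauge in the slot of a scanner

## Task

The blue-gripped keyway gauge is due for its check in the white scanner, but somebody parked the fluid canister on top of it, over its slot: lift the canister off by its handle and set it down upright, without dropping it, wholly on the round black rubber mat. Then take the blue-gripped gauge out of the wooden rack and pass its blade down through the slot until the red line round the blade is level with the scanner's top, and finish while still holding it there in the gripper. Leave the yellow-gripped gauge and the other things alone.

Things in the scene. Friction and masses are not known exactly. Their poses are not given: they have to be found in the camera images.
- scanner: Gauge scanner, fixed: small white box, 84 mm (x) by 110 mm (y), 85 mm high, with a flat black top and a green lamp on its front; hollow below the top. Origin at the centre of its underside, z up. (The larger blue machine nearer the robot has no part in the job.)
- scanner_slot (a point): Centre of the slot's mouth, in the middle of the scanner's flat top (85 mm above the table), axes as the scanner's. Slot 32 mm long (y) by 12 mm wide (x), 2 mm more than the blade each way, mouth chamfered 2 mm, straight through the 8 mm top plate; free space below it down to the table. The canister covers it at the start.
- mat: Round black rubber mat, fixed, 92 mm diameter, 4 mm thick, lying on the table to the left or right of the scanner. Origin at the centre of its underside.
- rack: Fixed light-wood rack, 130 mm long (y), 46 mm wide (x), 85 mm high, beside the scanner, on the side away from the mat. Two pockets (34 x 14 mm, long along y) at y = -32 and +32 mm, floor 48 mm above the table, 37 mm deep; a gauge stands in each, which is where varies. Origin: centre of its underside.
- gauge_blue: Steel keyway gauge, 116 mm high, 0.2 kg, standing upright in a rack pocket. Origin: centre of its lower tip; z up. Blade z = 0 to 80 mm, 30 mm wide (y), 10 mm thick (x), edges and tip rounded 5 mm; red line round it at z = 50 mm. Blue plastic grip z = 80 to 116 mm, 36 mm (y) by 18 mm (x): pinch across the 18 mm from above. Symmetric under half a turn. This is the gauge to check.
- gauge_yellow: Steel keyway gauge, 116 mm high, 0.2 kg, standing upright in a rack pocket. Origin: centre of its lower tip; z up. Blade z = 0 to 80 mm, 30 mm wide (y), 10 mm thick (x), edges and tip rounded 5 mm; red line round it at z = 50 mm. Yellow plastic grip z = 80 to 116 mm, 36 mm (y) by 18 mm (x): pinch across the 18 mm from above. Symmetric under half a turn. To be left alone.
- canister: Grey canister with red cap, 58 mm diameter, 0.2 to 0.4 kg, standing on the scanner's top. Origin: centre of its underside; z up. Body and cap reach z = 95 mm; a rigid arched handle above carries a straight black grip bar, 60 mm long (y), 12 mm thick (x), z = 132 to 146 mm, centred over the axis: pinch across the 12 mm from above.
- drill_chuck: Bystander: small steel drill chuck, 36 mm diameter, 54 mm high, standing in the gap between the cartons behind the scanner. Origin at the centre of its underside.
- compound_tin: Bystander: flat white tin with a blue lid label, 57 x 70 x 26 mm, in the same gap. Origin at the centre of its underside.
- oil_can: Bystander: red oil can with a pointed spout, 52 mm diameter, 105 mm high, at the left. Origin at the centre of its underside.

How it is judged:
On the way, in this order (a step that is already met when the one before it is completed fails the run):
1. the canister stands upright on the mat, let go (horizontal distance between canister and mat below 0.025 m and height (world z) of canister between -0.002 and 0.009 m and angle between canister's own z axis and vertical below 0.1 rad and contact force between the fingers and canister below 0.1 N), for 0.2 s.
2. the blue-gripped gauge is held in the slot with its red line level with the top (z of gauge_blue in the frame of scanner_slot between -0.058 and -0.042 m and x of gauge_blue in the frame of scanner_slot between -0.006 and 0.006 m and y of gauge_blue in the frame of scanner_slot between -0.006 and 0.006 m and angle between gauge_blue's own z axis and vertical below 0.12 rad and contact force between the fingers and gauge_blue above 2 N), for 0.2 s.
At the end, for the whole second after the job is handed in: Canister upright and released on the mat, centre within 25 mm of the mat's; blue-gripped gauge still gripped, at rest and upright in the slot, its red line within 8 mm of the scanner's top, not resting on its shoulder; yellow-gripped gauge within 20 mm of its start (all of step 1 and all of step 2 and distance of gauge_yellow from where it was at the start of the episode below 0.02 m and linear speed of gauge_blue below 0.02 m/s); the arm keeps its last pose, push and grip.
It fails at once if the canister is tipped over (more than 45 degrees) (angle between canister's own z axis and vertical above 0.78 rad).
It fails at once if the canister is dropped (linear speed of canister above 0.6 m/s and contact force between the fingers and canister below 0.01 N).
It fails at once if the yellow-gripped gauge is taken or displaced (distance of gauge_yellow from where it was at the start of the episode above 0.02 m).
It fails at once if a bystander is displaced by more than 30 mm (distance of any of drill_chuck, compound_tin, oil_can from where it was at the start of the episode above 0.03 m).
It also fails if it takes over 58 s, if anything falls off the work surface, if the arm or the gripper's body presses on something with over 40 N, if the wrist force passes 120 N, or if a joint passes its speed limit or range.

## Robot

A 7-joint arm with a two-finger parallel gripper is mounted at the origin on a cart in front of the work surface, level with it; the furniture and walls round the work are solid. World frame = base frame: x ahead of the robot, y to its left, z up, the work surface at z = 0. Lengths are in m, angles in rad, forces in N, time in s.
With the tool pointing down it reaches from about 0.4 to 0.85 m from the base axis. Payload 4.5 kg.
Tool frame: the origin (TCP) lies midway between the tips of the shut fingers; the grasp point (between the pads) lies 19 mm behind it (r.grip_point_offset is the distance from the TCP to the grasp point, in m); z points along the fingers, y is the line along which they close (so a half turn about z gives the same grasp; the last joint's range is limited). The gripper opens to 88 mm and grips with 3 to 60 N. Pads are 18 mm wide; open, the fingers measure 123 mm over their backs; the gripper's body (75 mm by 187 mm) begins 45 mm behind the grasp point.
Start: joints at [1.296, 0.689, -0.195, 1.565, 0.157, 0.902, -0.215], TCP at [0.19, -0.595, 0.239] pointing down, gripper open.
Joint ranges: [-3.01, 3.01], [-0.46, 2.08], [-1.47, 1.51], [0.13, 2.56], [-1, 4.14], [0.04, 2.09], [-2.66, 2.66]. Speed limits (rad/s): [2.57, 2.57, 3.14, 3.14, 3.14, 3.14, 3.14].

## Interface

Orientations are given as a unit quaternion [x, y, z, w].
In Python, from plant import r, optics gives the robot as it stands.
- The arm moves only by the shell command python3 -m pendant 'ROWS' [OPENING] [FORCE]. ROWS is JSON, a list of rows, each a list of 6 numbers: the shift along the tool's x, y, z as a fraction of full scale, then the turn, a rotation vector about the tool's x, y, z as a fraction of full scale. A call has 1 to 5 rows; each row shifts and turns the commanded pose from where the row before left it, along the tool's axes as they then stand; what a row does not reach is not made up. Full scale, the value 1, is 0.025 m for a shift and pi rad for a turn. A row lasts 1/12 s, in which the tool goes at most 41.7 mm and 7.16 degrees, less where a joint would pass 70% of its speed; a pose out of reach is approached as far as the arm can. A call with a number of a shift or a turn outside -1 to 1 is refused whole. A call with a gripper value outside its range is refused whole. OPENING is the opening, from -1 (shut) to 1 (fully open), set as the call begins (- or left out, the last holds). The fingers move at their own pace and stop on an object; FORCE is the grip in N (left out, the last holds). Time passes only in rows, so rows that do not move let the fingers close. It gives the time, the measured TCP pose, the force, the opening and the grip force at its end, in the units of the state.
- r.get_state(): the state, without advancing time (a new reading comes with each control period).
- optics.snapshot(name): name is "scene" or "top"; returns (picture, depth): 384x512x3 uint8, blue, green, red; 384x512 float32, m along the optical axis (not along the pixel's ray), 0 where there is no reading.
- optics.calibration(name): a dict with "vfov" (degrees; the focal length in pixels is half the picture's height over the tangent of half this angle, whatever the lens; pixels are square), "cx", "cy" (the principal point, pixels), "cam_to_world" (4x4, takes a point from camera to world coordinates). Camera axes: x right, y up, looking along -z (the intrinsics and any distortion apply to the point x, -y, -z); pixel columns grow to the right and rows downward; lengths in m; the calibration is good to about 2 mm. A picture is of the moment at which its call begins. calibration takes no time and is no camera call.
- r.finish_job(): hands the job in; it is judged then, once.
The state is a dict: "clock": time; "q": joint angles; "qd": joint speeds; "joint_torque": joint torques, N m; "tool_pos": TCP position; "eef_rot": TCP orientation; "contact_force": force on the tool from outside, world axes, zero at the start; "moment": the same for the moment, N m; "opening": opening from 0.0 (shut) to 1.0 (fully open); "finger_force": force on a finger pad.
Only numpy, scipy, OpenCV 4.12 (cv2) and the standard library are available. Lean on these libraries where they do the work, as an engineer would, in place of code of your own. Each camera call takes 0.05 s, during which the arm holds its last target. There are 200 camera calls.

## Working session

There is one attempt and no reset: what is moved stays moved. The work goes in short steps, Python scripts to look and compute and a shell command to move; the robot and the scene stay as the last step left them, time stands still between calls to the robot, and variables do not carry over. Pictures are saved under pics/ and viewed, at most 10 in all, crops included, and the job is handed in when it is done.

```bash
ls; mkdir -p pics; python3 - <<'E'
from plant import r, optics
import cv2,numpy as np
for n in("scene","top"):
    p,d=optics.snapshot(n); cv2.imwrite(f"pics/{n}0.png",p); np.save(f"pics/{n}0.npy",d)
    c=optics.calibration(n); print(n,c)
s=r.get_state(); print({k:np.round(v,3) for k,v in s.items()}, r.grip_point_offset)
E
```

```text
pics
scene {'vfov': 55.34978507605105, 'cx': 261.47482868825284, 'cy': 190.6730653224444, 'cam_to_world': array([[-7.02166531e-01, -5.50210276e-01,  4.51919035e-01,
         1.01312382e+00],
       [ 7.12012141e-01, -5.43433911e-01,  4.44655254e-01,
         3.01732574e-01],
       [ 9.34238567e-04,  6.33993878e-01,  7.73337501e-01,
         8.01161466e-01],
       [ 0.00000000e+00,  0.00000000e+00,  0.00000000e+00,
         1.00000000e+00]])}
top {'vfov': 50.36803494574828, 'cx': 249.94539550020036, 'cy': 186.2530261878985, 'cam_to_world': array([[ 0.36000226,  0.90864324, -0.2115794 ,  0.37956851],
       [-0.93294588,  0.35140273, -0.07828224, -0.2076362 ],
       [ 0.00321895,  0.22557392,  0.97422074,  1.21832881],
       [ 0.        ,  0.        ,  0.        ,  1.        ]])}
{'clock': np.float64(0.1), 'q': array([ 1.296,  0.69 , -0.195,  1.566,  0.157,  0.903, -0.215]), 'qd': array([ 0.   ,  0.   , -0.001, -0.003, -0.002, -0.002,  0.001]), 'joint_torque': array([-3.0000e-03, -5.2850e+01, -1.2720e+00, -1.5384e+01, -5.3000e-02,
        2.0000e-03,  0.0000e+00]), 'tool_pos': array([ 0.19 , -0.595,  0.238]), 'eef_rot': array([ 0.988,  0.154, -0.   , -0.001]), 'contact_force': array([ 0.284, -0.543,  0.098]), 'moment': array([ 0.001, -0.032, -0.031]), 'finger_force': np.float64(0.0), 'opening': np.float64(1.0)} 0.0187
```

View pics/scene0.png

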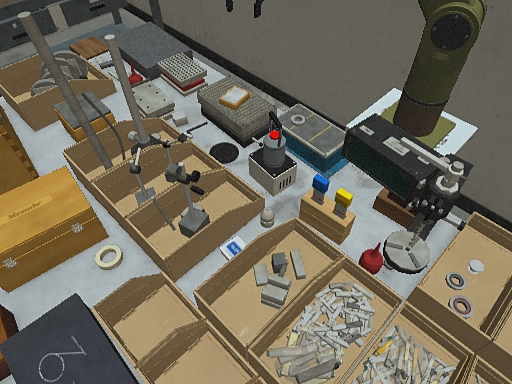

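View pics/top0.png

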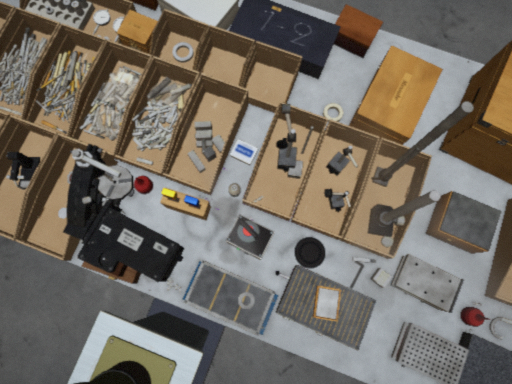

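The scene view shows the canister's red cap at (275,134) on the scanner, the mat at (223,152), blue grip at (320,185) and yellow grip at (343,198). In the top view the canister is at (250,232), the mat at (310,252), the rack at (185,205) with blue at (192,201) and yellow at (170,194).

```bash
cat >h.py <<'E'
import cv2,numpy as np
from plant import r, optics
def cam(n):
    c=optics.calibration(n); f=192/np.tan(np.radians(c["vfov"]/2)); return c,f
def cloud(n,d):
    c,f=cam(n); v,u=np.mgrid[:384,:512]
    P=np.stack([(u-c["cx"])/f*d,-(v-c["cy"])/f*d,-d],-1)
    T=c["cam_to_world"]; W=P@T[:3,:3].T+T[:3,3]; W[d==0]=np.nan; return W
def proj(n,X):
    c,f=cam(n); T=c["cam_to_world"]; p=(np.atleast_2d(X)-T[:3,3])@T[:3,:3]
    return np.c_[c["cx"]+f*p[:,0]/-p[:,2], c["cy"]-f*p[:,1]/-p[:,2]]
def ray(n,uv,z):
    c,f=cam(n); T=c["cam_to_world"]; uv=np.atleast_2d(uv)
    d=np.c_[(uv[:,0]-c["cx"])/f,-(uv[:,1]-c["cy"])/f,-np.ones(len(uv))]@T[:3,:3].T
    return T[:3,3]+d*((z-T[2,3])/d[:,2])[:,None]
def mask(p,name):
    h=cv2.cvtColor(p,cv2.COLOR_BGR2HSV); H,S,V=h[...,0].astype(int),h[...,1],h[...,2]
    return {"blue":(abs(H-108)<14)&(S>130)&(V>70),"yellow":(abs(H-27)<7)&(S>170)&(V>120),"red":((H<8)|(H>172))&(S>170)&(V>90)}[name]
E
python3 - <<'E'
from h import *
np.set_printoptions(precision=4,suppress=True)
for n in("top","scene"):
    p=cv2.imread(f"pics/{n}0.png"); d=np.load(f"pics/{n}0.npy"); W=cloud(n,d)
    for k in("blue","yellow","red"):
        m=mask(p,k).astype(np.uint8); N,l,st,ce=cv2.connectedComponentsWithStats(m)
        for i in range(1,N):
            if st[i,4]>12: w=W[l==i]; print(n,k,ce[i],st[i,4],np.nanmedian(w,0),np.nanmax(w[:,2]),np.isnan(w[:,0]).sum())
    for uv in([(330,215),(290,225),(225,215),(310,252)] if n=="top" else [(223,152),(200,170)]): print(n,"table",uv,W[uv[1],uv[0]])
    x0,x1,y0,y1=(150,345,170,280) if n=="top" else (190,370,90,260)
    cv2.imwrite(f"pics/{n}0z.png",cv2.resize(p[y0:y1,x0:x1],None,fx=4 if n=="top" else 3.5,fy=4 if n=="top" else 3.5,interpolation=cv2.INTER_CUBIC))
E
```

```text
top blue [244.8226 150.3871] 62 [ 0.7415 -0.0577  0.0252] 0.03283811564656314 0
top blue [191.1034 200.1724] 87 [0.5179 0.0079 0.1637] 0.16915037642849295 0
top blue [190.5714 282.1429] 21 [ 0.3164 -0.0522  0.0035] 0.007060627295218502 0
top yellow [168.4938 192.6296] 81 [0.5151 0.071  0.1632] 0.1677235541416402 0
top red [142.0373 184.0224] 134 [0.5229 0.1838 0.0459] 0.0893534663149731 0
top red [471.8286 319.6857] 35 [ 0.5027 -0.8164  0.0447] 0.05375167489064725 0
top table (330, 215) [ 0.6486 -0.3671 -0.0015]
top table (290, 225) [ 0.5764 -0.2647 -0.0012]
top table (225, 215) [ 0.5341 -0.0717  0.0003]
top table (310, 252) [ 0.5218 -0.3466  0.0035]
scene blue [323.6819 171.9373] 415 [ 0.3751 -0.0559  0.0076] 0.1681625797306343 0
scene blue [233.12 247.92] 75 [ 0.7392 -0.066   0.0277] 0.031664346425562706 0
scene yellow [345.1786 194.9107] 112 [0.5176 0.0773 0.1652] 0.1680940912541673 0
scene yellow [382.7674 347.2558] 43 [0.692  0.3188 0.0497] 0.05975301083175233 0
scene red [134.2273  76.4727] 110 [ 0.5178 -0.8203  0.0473] 0.10735618589477613 1
scene red [197.8235  80.6471] 17 [ 0.3597 -0.6654  0.0309] 0.03336676450569087 0
scene red [274.0833 134.5278] 72 [ 0.4996 -0.1597  0.1816] 0.18448689003207086 0
scene red [372.6047 259.6364] 253 [0.5391 0.1957 0.0468] 0.08080140088793641 1
scene table (223, 152) [ 0.5233 -0.3459  0.008 ]
scene table (200, 170) [ 0.6196 -0.3396  0.006 ]
```

View pics/top0z.png

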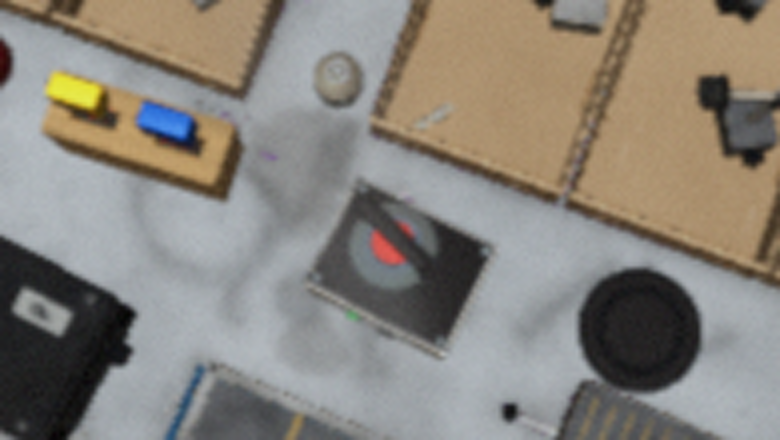

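View pics/scene0z.png

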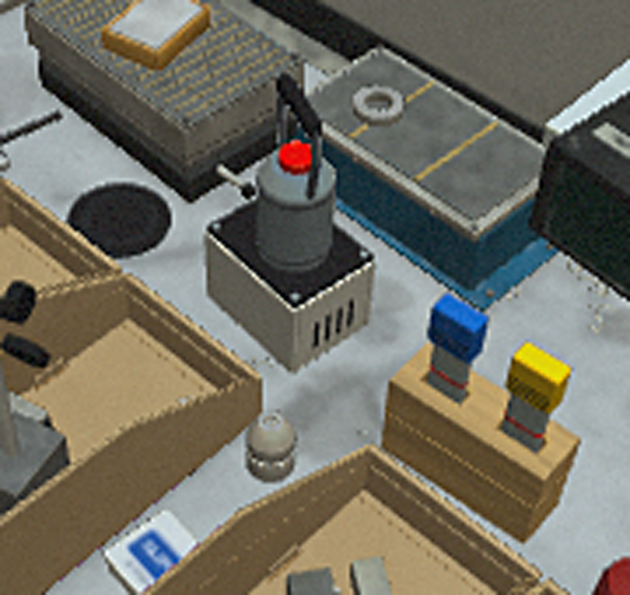

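```bash
cat >m.py <<'E'
from h import *
np.set_printoptions(precision=4,suppress=True)
def rect(pts):
    (c,s,a)=cv2.minAreaRect((pts*1000).astype(np.float32))
    if s[0]<s[1]: s=s[::-1]; a+=90
    return np.round(c,1),np.round(s,1),round((a+90)%180-90,1)   # centre, size, yaw of the long side from x
def big(m):
    N,l,st,_=cv2.connectedComponentsWithStats(m.astype(np.uint8)); return l==1+np.argmax(st[1:,4])
def box(W,x,y,z): return (W[...,0]>x[0])&(W[...,0]<x[1])&(W[...,1]>y[0])&(W[...,1]<y[1])&(W[...,2]>z[0])&(W[...,2]<z[1])
E
python3 - <<'E'
from m import *
for n in("top","scene"):
    p=cv2.imread(f"pics/{n}0.png"); d=np.load(f"pics/{n}0.npy"); W=cloud(n,d); g=cv2.cvtColor(p,cv2.COLOR_BGR2GRAY)
    for k,x,y,z in(("bar",(.42,.58),(-.25,-.08),(.2,.26)),("scanner",(.4,.6),(-.28,-.06),(.078,.092)),("rack",(.42,.62),(-.07,.15),(.079,.092)),("blue",(.45,.58),(-.03,.04),(.155,.175)),("yel",(.45,.58),(.04,.11),(.155,.175)),("can",(.42,.58),(-.25,-.08),(.14,.2))):
        m=box(W,x,y,z); print(n,k,m.sum(),rect(W[m][:,:2]),np.median(W[m][:,2]) if m.any() else 0)
        if k in("blue","yel"):
            m=mask(p,"blue" if k=="blue" else "yellow")&box(W,x,y,(.12,.18)); print("  ",k,m.sum(),rect(ray(n,np.argwhere(big(m))[:,::-1].astype(float),.164)[:,:2]))
    m=(g<60)&box(W,(.45,.6),(-.42,-.27),(-.01,.02)); m=big(m); q=ray(n,np.argwhere(m)[:,::-1].astype(float),.004)[:,:2]
    print(n,"mat",cv2.fitEllipse((q[cv2.convexHull((q*1000).astype(np.float32),returnPoints=False).ravel()]*1000).astype(np.float32)),q.mean(0))
W=cloud("top",np.load("pics/top0.npy")); # height of surroundings over a coarse grid: rows x, cols y
for x in np.arange(.36,.72,.03): print(f"{x:.2f}",[int(1000*np.nanmax(np.r_[W[...,2][box(W,(x,x+.03),(y,y+.04),(-.05,1))],-.0])) for y in np.arange(-.5,.2,.04)])
E
```

```text
top bar 141 (array([ 495.6, -159.3]), array([68.9, 12.5]), 65.7) 0.22990750330473086
top scanner 698 (array([ 493. , -166.1]), array([109.2,  83.2]), 84.2) 0.08458700657110252
top rack 482 (array([516.2,  42. ]), array([130.8,  46.3]), -86.4) 0.08483440140372545
top blue 96 (array([517.6,  10.1]), array([35.4, 17.8]), -87.6) 0.16357745224115183
   blue 87 (array([517.7,   7.8]), array([34.5, 17.6]), -87.5)
top yel 98 (array([514.9,  74. ]), array([37.5, 18.5]), -87.2) 0.16302969722016236
   yel 81 (array([514.7,  71.4]), array([33.9, 17.5]), -84.4)
top can 279 (array([ 494.6, -160.2]), array([55.5, 54.8]), 21.3) 0.166791093593174
top mat ((521.070556640625, -345.07501220703125), (86.00041198730469, 87.2781982421875), 127.69100189208984) [ 0.5207 -0.3451]
scene bar 156 (array([ 497.4, -159.4]), array([66.4, 12. ]), 65.8) 0.2306192671844023
scene scanner 561 (array([ 495.4, -167.5]), array([110.9,  84.7]), 83.9) 0.08663952962750032
scene rack 713 (array([516.8,  40.2]), array([130.5,  49.5]), -86.9) 0.08679424386021828
scene blue 134 (array([519.4,   9. ]), array([36. , 19.7]), -87.1) 
[... 685 characters left out ...]
, 302]
0.45 [96, 97, 98, 99, 99, 4, 5, 207, 172, 160, 6, 8, 5, 5, 6, 6, 4, 307]
0.48 [11, 7, 6, 11, 8, 4, 82, 233, 235, 233, 5, 88, 163, 165, 167, 354, 359, 359]
0.51 [10, 5, 8, 9, 9, 5, 86, 158, 172, 228, 6, 86, 169, 167, 167, 87, 51, 106]
0.54 [15, 6, 9, 8, 7, 5, 5, 5, 10, 5, 6, 77, 87, 80, 4, 7, 44, 50]
0.57 [56, 55, 58, 57, 57, 55, 58, 55, 56, 56, 50, 36, 64, 54, 55, 57, 62, 54]
0.60 [8, 44, 72, 8, 9, 68, 70, 9, 16, 67, 60, 49, 81, 27, 8, 74, 75, 20]
0.63 [35, 7, 89, 23, 185, 87, 84, 8, 9, 85, 33, 6, 91, 34, 30, 86, 91, 82]
0.66 [376, 8, 123, 159, 187, 99, 102, 10, 9, 102, 4, 4, 104, 58, 48, 104, 105, 82]
0.69 [332, 6, 115, 148, 9, 114, 114, 40, 8, 111, 31, 30, 114, 53, 59, 114, 115, 79]
```

```bash
cat >go.py <<'E'
import sys,numpy as np
from scipy.spatial.transform import Rotation as R
from plant import r
def go(x,y,z,yaw): # yaw of tool x, deg; prints shift in tool axes (units of 25 mm) and turn (units of pi)
    s=r.get_state(); A=R.from_quat(s["eef_rot"]); D=R.from_euler("z",yaw,degrees=True)*R.from_quat([1,0,0,0])
    print("t%.2f"%s["clock"],"pos",np.round(s["tool_pos"],4),"shift",np.round(A.inv().apply(np.r_[x,y,z]-s["tool_pos"])/.025,2),"turn",np.round((A.inv()*D).as_rotvec()/np.pi,4),"F",np.round(s["contact_force"],1),"op",round(float(s["opening"]),3),"ff",round(float(s["finger_force"]),1),"q7",round(s["q"][6],2))
if __name__=="__main__": go(*map(float,sys.argv[1:5]))
E
python3 -m pendant '[[0,0,-0.32,0,0,-0.038],[0,0,-0.32,0,0,-0.038],[0,0,-0.32,0,0,-0.038],[0,0,-0.32,0,0,-0.038],[0,0,-0.32,0,0,-0.038]]' 1 30
python3 -m pendant '[[0,0,-0.32,0,0,-0.038],[0,0,-0.32,0,0,-0.038],[0,0,0,0,0,0]]'
python3 go.py 0.4965 -0.1594 0.29 65.7
```

```text
clock: 0.52
tool_pos: [0.1897, -0.5951, 0.2786]
eef_rot: [0.898, 0.44, -0.0, -0.001]
contact_force: [0.4, 0.2, 0.3]
opening: 1.0
finger_force: 0.0
clock: 0.77
tool_pos: [0.1901, -0.596, 0.2958]
eef_rot: [0.84, 0.543, 0.0, 0.001]
contact_force: [0.2, 0.0, 0.4]
opening: 0.999
finger_force: 0.0
t0.77 pos [ 0.1901 -0.596   0.2958] shift [20.96  3.99  0.22] turn [0.0006 0.0003 0.0001] F [0.2 0.  0.4] op 0.999 ff 0.0 q7 0.49
```

```bash
for i in 1 2 3 4; do python3 -m pendant '[[0.95,0.18,0,0,0,0],[0.95,0.18,0,0,0,0],[0.95,0.18,0,0,0,0],[0.95,0.18,0,0,0,0],[0.95,0.18,0,0,0,0]]' | grep -E "clock|tool_pos|force"; done
python3 go.py 0.4965 -0.1594 0.205 65.7
```

```text
clock: 1.18
tool_pos: [0.2598, -0.4953, 0.294]
contact_force: [0.1, 0.2, -0.4]
finger_force: 0.0
clock: 1.6
tool_pos: [0.3293, -0.3965, 0.2941]
contact_force: [-1.5, 0.4, -0.9]
finger_force: 0.0
clock: 2.02
tool_pos: [0.3989, -0.2978, 0.2942]
contact_force: [0.2, -0.0, 0.2]
finger_force: 0.0
clock: 2.43
tool_pos: [0.4685, -0.1991, 0.2941]
contact_force: [1.0, -0.7, 0.1]
finger_force: 0.0
t2.43 pos [ 0.4685 -0.1991  0.2941] shift [1.91 0.36 3.56] turn [-0.0003  0.0001 -0.0019] F [ 1.  -0.7  0.1] op 1.0 ff 0.0 q7 -0.41
```

```bash
python3 -m pendant '[[0.95,0.18,0,0,0,0],[0.96,0.18,0,0,0,0],[0,0,0,0,0,0],[0,0,0,0,0,0]]' >/dev/null
python3 go.py 0.4965 -0.1594 0.205 65.7; python3 - <<'E'
from m import *
p,d=optics.snapshot("scene"); cv2.imwrite("pics/s1.png",p[40:220,170:400].repeat(3,0).repeat(3,1))
E
```

```text
t2.77 pos [ 0.4965 -0.159   0.2942] shift [-0.02  0.01  3.57] turn [-0.0003 -0.0001 -0.0006] F [-0.4 -0.7  0.2] op 1.0 ff 0.0 q7 -0.5
```

View pics/s1.png

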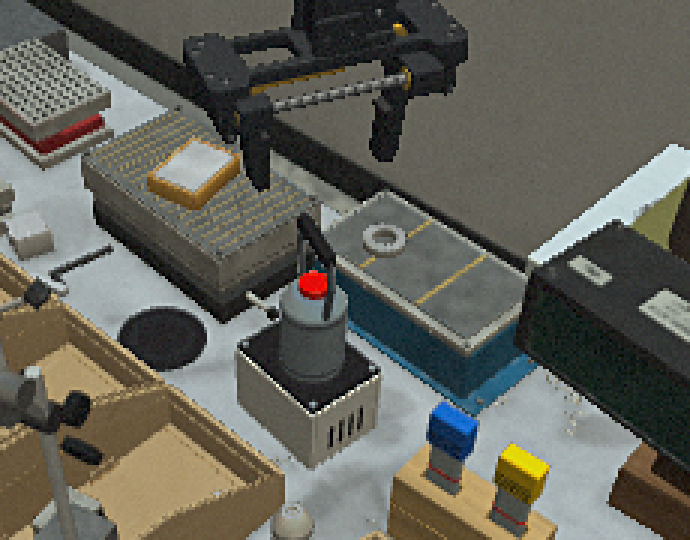

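The open fingers straddle the handle bar, with fingertips at crop (260,170) and (385,150) and the bar at (315,240), so I descend and grip.

```bash
python3 -m pendant '[[0,0,0.8,0,0,0],[0,0,0.8,0,0,0],[0,0,0.8,0,0,0],[0,0,0.7,0,0,0],[0,0,0.47,0,0,0]]' >/dev/null
python3 -m pendant '[[0,0,0,0,0,0],[0,0,0,0,0,0]]' > /dev/null; python3 go.py 0.4965 -0.1594 0.205 65.7
python3 -m pendant '[[0,0,0,0,0,0],[0,0,0,0,0,0],[0,0,0,0,0,0],[0,0,0,0,0,0],[0,0,0,0,0,0]]' -1 40 |grep -E "op|fo"
python3 -m pendant '[[0,0,0,0,0,0],[0,0,0,0,0,0],[0,0,0,0,0,0],[0,0,0,0,0,0],[0,0,0,0,0,0]]' |grep -E "op|fo"
python3 go.py 0.4965 -0.1594 0.265 65.7
```

```text
t3.40 pos [ 0.4952 -0.1616  0.205 ] shift [0.1  0.01 0.  ] turn [-0.0005  0.0004 -0.0016] F [0.1 0.3 0.5] op 1.001 ff 0.0 q7 -0.58
contact_force: [0.4, -0.1, -0.2]
opening: 0.65
finger_force: 0.0
contact_force: [0.4, 0.0, -1.5]
opening: 0.266
finger_force: 0.0
t4.23 pos [ 0.4963 -0.1604  0.2054] shift [ 0.04 -0.01 -2.38] turn [-0.      0.     -0.0007] F [ 0.4  0.  -1.5] op 0.266 ff 0.0 q7 -0.58
```

```bash
python3 -m pendant '[[0,0,0,0,0,0],[0,0,0,0,0,0],[0,0,0,0,0,0],[0,0,0,0,0,0],[0,0,0,0,0,0]]' |grep -E "op|fo"
python3 -m pendant '[[0,0,-0.1,0,0,0],[0,0,-0.2,0,0,0],[0,0,-0.3,0,0,0],[0,0,0,0,0,0],[0,0,0,0,0,0]]'|grep -E "op|fo"
python3 go.py 0.5205 -0.3455 0.235 65.7
```

```text
contact_force: [1.4, 0.1, -0.4]
opening: 0.126
finger_force: 40.0
contact_force: [-0.1, -0.2, -3.9]
opening: 0.127
finger_force: 40.0
t5.07 pos [ 0.4967 -0.1604  0.2211] shift [-6.35  3.93 -0.55] turn [ 0.0004 -0.0001 -0.0007] F [-0.1 -0.2 -3.9] op 0.127 ff 40.0 q7 -0.56
```

```bash
python3 -m pendant '[[-0.2,0.12,-0.3,0,0,0],[-0.4,0.25,-0.3,0,0,0],[-0.5,0.31,-0.2,0,0,0],[-0.5,0.31,0,0,0,0],[-0.5,0.31,0,0,0,0]]' >/dev/null
python3 -m pendant '[[-0.5,0.31,0,0,0,0],[-0.5,0.31,0,0,0,0],[-0.5,0.31,0,0,0,0],[-0.5,0.31,0,0,0,0],[-0.5,0.31,0,0,0,0]]' >/dev/null
python3 -m pendant '[[-0.5,0.31,0,0,0,0],[-0.5,0.31,0,0,0,0],[-0.4,0.25,0,0,0,0],[-0.25,0.15,0,0,0,0],[0,0,0,0,0,0]]' >/dev/null
python3 -m pendant '[[0,0,0,0,0,0],[0,0,0,0,0,0],[0,0,0,0,0,0]]' |grep -E "op|fo"
python3 go.py 0.5205 -0.3455 0.1255 65.7; python3 - <<'E'
from m import *
p,d=optics.snapshot("scene"); cv2.imwrite("pics/s2.png",p[60:220,130:330].repeat(3,0).repeat(3,1))
W=cloud("scene",d); m=box(W,(.45,.6),(-.42,-.27),(.03,.3)); print(W[m].min(0))
E
```

```text
contact_force: [0.8, -0.2, -3.9]
opening: 0.127
finger_force: 40.0
t6.57 pos [ 0.5199 -0.3413  0.2406] shift [-0.15  0.09  4.6 ] turn [-0.0001 -0.0002 -0.0001] F [ 0.8 -0.2 -3.9] op 0.127 ff 40.0 q7 -0.23
[ 0.45   -0.4189  0.03  ]
```

View pics/s2.png

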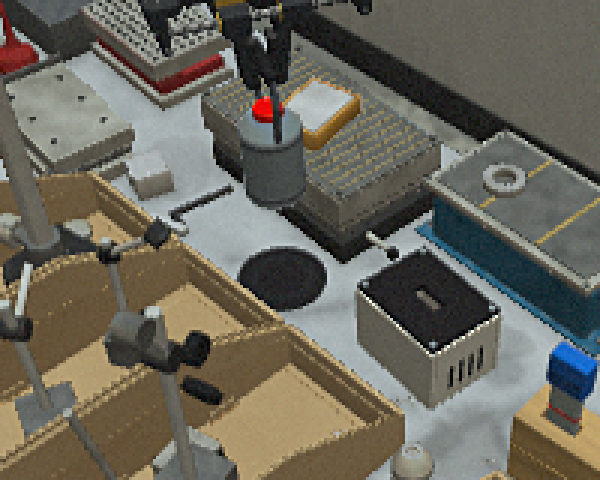

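The canister (crop 275,170) hangs upright above the mat (crop 283,278), and the slot is now visible at crop (430,297).

```bash
python3 -m pendant '[[-0.1,0.05,0.3,0,0,0],[-0.05,0.04,0.5,0,0,0],[0,0,0.6,0,0,0],[0,0,0.6,0,0,0],[0,0,0.6,0,0,0]]' >/dev/null
python3 -m pendant '[[0,0,0.6,0,0,0],[0,0,0.5,0,0,0],[0,0,0.3,0,0,0],[0,0,0.2,0,0,0],[0,0,0.1,0,0,0]]' >/dev/null
python3 -m pendant '[[0,0,0.1,0,0,0],[0,0,0.05,0,0,0],[0,0,0,0,0,0],[0,0,0,0,0,0]]' >/dev/null
python3 go.py 0.5205 -0.3455 0.1245 65.7
```

```text
t7.78 pos [ 0.5206 -0.3472  0.1298] shift [ 0.06 -0.03  0.21] turn [ 0.0003  0.     -0.0007] F [-0.1 -0.5 -3.1] op 0.128 ff 40.0 q7 -0.29
```

```bash
python3 -m pendant '[[0.05,0,0.08,0,0,0],[0,0,0.06,0,0,0],[0,0,0.05,0,0,0],[0,0,0,0,0,0],[0,0,0,0,0,0]]' >/dev/null
python3 go.py 0.5205 -0.3455 0.1245 65.7
```

```text
t8.20 pos [ 0.521  -0.3459  0.1246] shift [ 0.01 -0.02  0.  ] turn [ 0.0001 -0.     -0.0007] F [ 0.2 -0.2 -2.6] op 0.131 ff 40.0 q7 -0.3
```

```bash
python3 -m pendant '[[0,0,0.03,0,0,0],[0,0,0.02,0,0,0],[0,0,0,0,0,0],[0,0,0,0,0,0]]' >/dev/null
python3 go.py 0.5205 -0.3455 0.1245 65.7
```

```text
t8.53 pos [ 0.5214 -0.346   0.1245] shift [ 0.   -0.04  0.  ] turn [ 0.0006  0.     -0.0007] F [-2.   1.3  4.6] op 0.131 ff 40.0 q7 -0.3
```

```bash
Z='[[0,0,0,0,0,0],[0,0,0,0,0,0],[0,0,0,0,0,0],[0,0,0,0,0,0]]'
python3 -m pendant '[[0,0,0,0,0,0],[0,0,0,0,0,0],[0,0,0,0,0,0],[0,0,0,0,0,0],[0,0,0,0,0,0]]' 0.5 >/dev/null
python3 -m pendant '[[0,0,-0.2,0,0,0],[0,0,-0.5,0,0,0],[0,0,-0.8,0,0,0],[0,0,-1,0,0,0],[0,0,-1,0,0,0]]' >/dev/null
python3 -m pendant '[[0,0,-1,0,0,0],[0,0,-1,0,0,0],[0,0,-0.8,0,0,0],[0,0,0,0,0,0],[0,0,0,0,0,0]]' >/dev/null
python3 go.py 0.5185 0.0095 0.27 93; python3 - <<'E'
from m import *
for n in("top","scene"):
    p,d=optics.snapshot(n); cv2.imwrite(f"pics/{n}3.png",p); np.save(f"pics/{n}3.npy",d); W=cloud(n,d)
    m=box(W,(.45,.6),(-.42,-.27),(.12,.18)); print(n,"bar",rect(W[m][:,:2]),np.median(W[m][:,2]))
    m=box(W,(.48,.6),(-.42,-.27),(.06,.12)); print(n,"body",rect(W[m][:,:2]),np.median(W[m][:,2]))
    m=box(W,(.4,.6),(-.28,-.06),(.078,.092)); print(n,"scanner",m.sum(),rect(W[m][:,:2]),np.median(W[m][:,2]),"deep",np.mean(W[box(W,(.46,.53),(-.20,-.13),(-.02,.078))],0),box(W,(.46,.53),(-.20,-.13),(-.02,.078)).sum())
    x0,x1,y0,y1=(215,285,205,265) if n=="top" else (235,305,135,195)
    cv2.imwrite(f"pics/{n}3z.png",cv2.resize(p[y0:y1,x0:x1],None,fx=5,fy=5,interpolation=cv2.INTER_CUBIC))
a=[cv2.imread(f"pics/{n}3z.png") for n in("top","scene")]; cv2.imwrite("pics/slot.png",np.hstack(a))
E
```

```text
t9.78 pos [ 0.5214 -0.3461  0.2827] shift [12.9  -5.99  0.48] turn [ 0.0011  0.0004 -0.1524] F [-0.5 -0.9 -1.1] op 0.749 ff 0.0 q7 -0.2
top bar (array([ 531.2, -320.4]), array([16.1,  7.8]), 88.7) 0.1480091779857462
top body (array([ 534.8, -324.1]), array([34. ,  7.4]), -41.0) 0.07872481390269837
top scanner 1103 (array([ 493.2, -166. ]), array([109.2,  82.9]), 84.0) 0.08483661265169018 deep [ 0.5013 -0.1632  0.0024] 48
scene bar (array([ 522., -345.]), array([69.6, 11.2]), 65.0) 0.15020427540282077
scene body (array([ 540.7, -373.4]), array([124.2,  55.7]), -57.5) 0.08570616954052757
scene scanner 943 (array([ 494.9, -167.4]), array([110.5,  83.9]), 84.0) 0.08672746883761806 deep [nan nan nan] 0
  return _methods._mean(a, axis=axis, dtype=dtype,
  ret = um.true_divide(
```

View pics/slot.png

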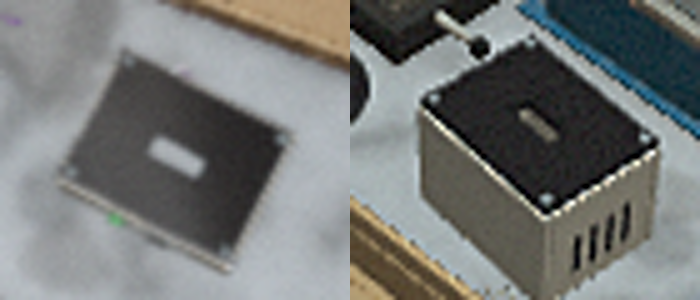

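The canister stands on the mat (bar at 522,-345 mm). The slot shows as a bright patch at crop (178,158) in the top view and (540,125) in the scene view.

```bash
python3 - <<'E'
from m import *
for n,(x0,x1,y0,y1) in dict(top=(243,258,229,243),scene=(336-70-8-22,0,0,0)).items():
    p=cv2.imread(f"pics/{n}3.png"); g=cv2.cvtColor(p,cv2.COLOR_BGR2GRAY).astype(float)
    c=proj(n,[.494,-.1665,.083])[0]; u,v=np.round(c).astype(int); s=g[v-9:v+10,u-9:u+10]
    w=np.clip(s-np.percentile(s,60)-15,0,None); yy,xx=np.mgrid[v-9:v+10,u-9:u+10]
    uv=np.array([(w*xx).sum(),(w*yy).sum()])/w.sum(); print(n,c,uv,[ray(n,uv,z)[0,:2] for z in(.077,.081,.085)])
    P=ray(n,np.c_[xx[w>.3*w.max()],yy[w>.3*w.max()]].astype(float),.085)[:,:2]; print(rect(P))
    pr=cv2.PCACompute2; 
E
python3 - <<'E'
E
```

```text
top [249.644  235.8449] [249.7167 235.8521] [array([ 0.4947, -0.1665]), array([ 0.4943, -0.1666]), array([ 0.4939, -0.1668])]
(array([ 494.4, -167.1]), array([31. , 11.1]), 84.6)
scene [272.6439 159.5824] [272.1618 159.1532] [array([ 0.4894, -0.1725]), array([ 0.4923, -0.1699]), array([ 0.4952, -0.1672])]
(array([ 479.6, -172.5]), array([48.1, 22.6]), 18.8)
```

```bash
python3 - <<'E'
from m import *
for n in("top","scene"):
    W=cloud(n,np.load(f"pics/{n}0.npy"))
    for y in np.arange(-.08,.14,.02):
        m=box(W,(.3,.47),(y,y+.02),(.15,.4))&~box(W,(.45,.6),(-.3,-.08),(0,1)); print(n,round(y,2),m.sum(),np.sort(W[m][:,0])[-3:] if m.any() else "", W[m][:,2].max() if m.any() else "")
    m=box(W,(.44,.56),(.085,.16),(.19,.45)); print(n,"tall",m.sum(),W[m].min(0) if m.any() else "",W[m].max(0) if m.any() else "")
# gripper body extents now, TCP frame: tool x yaw 65.7
from scipy.spatial.transform import Rotation as R
s=r.get_state(); A=R.from_quat(s["eef_rot"]); W=cloud("top",np.load("pics/top3.npy")); L=(W.reshape(-1,3)-s["tool_pos"])@A.as_matrix(); 
for z0 in(-.02,-.04,-.06,-.08,-.1,-.12,-.15):
    k=(abs(L[:,0])<.15)&(abs(L[:,1])<.2)&(L[:,2]<z0)&(L[:,2]>z0-.03); print(z0,k.sum(),L[k][:,:2].min(0) if k.any() else"",L[k][:,:2].max(0) if k.any() else "")
E
```

```text
top -0.08 0  
top -0.06 0  
top -0.04 31 [0.3755 0.3792 0.3833] 0.1939516703708959
top -0.02 467 [0.4004 0.4008 0.4013] 0.2273688202441433
top 0.0 364 [0.4023 0.4027 0.4032] 0.2323748307771678
top 0.02 354 [0.4049 0.4055 0.4059] 0.23083247860864453
top 0.04 355 [0.4065 0.4069 0.4073] 0.22700553601870843
top 0.06 356 [0.4089 0.4093 0.4101] 0.22876414956536828
top 0.08 350 [0.411  0.4116 0.4121] 0.22934892641002158
top 0.1 351 [0.4126 0.413  0.4135] 0.22768046374980166
top 0.12 343 [0.4151 0.4154 0.4164] 0.22715325903597117
top 0.14 344 [0.4174 0.4178 0.4183] 0.23271128771360006
top tall 56 [0.4832 0.1392 0.3463] [0.4945 0.1598 0.3599]
scene -0.08 0  
scene -0.06 0  
scene -0.04 5 [0.3978 0.398  0.398 ] 0.21276272927717155
scene -0.02 302 [0.403  0.4032 0.4035] 0.22838356435061946
scene 0.0 391 [0.4052 0.406  0.4063] 0.23157934570993
scene 0.02 413 [0.4083 0.4086 0.4086] 0.23157254870699195
scene 0.04 418 [0.4094 0.4096 0.41  ] 0.22752951081240747
scene 0.06 430 [0.4121 0.4123 0.4125] 0.2283993581083691
scene 0.08 418 [0.414  0.4144 0.4148] 0.22944543865906109
scene 0.1 396 [0.4163 0.4166 0.4174] 0.22837935097717876
scene 0.12 407 [0.4176 0.4179 0.4182] 0.22780763802813508
scene 0.14 423 [0.4201 0.4202 0.4229] 0.23211647343404995
scene tall 107 [0.484  0.1376 0.3458] [0.4969 0.1597 0.3586]
-0.02 0  
-0.04 0  
-0.06 72 [ 0.0019 -0.0848] [ 0.0362 -0.0296]
-0.08 423 [-0.0045 -0.0933] [ 0.0362 -0.0296]
-0.1 361 [-0.0045 -0.0933] [ 0.0356 -0.0345]
-0.12 9 [ 0.0167 -0.0407] [ 0.034 -0.039]
-0.15 91 [ 0.021  -0.0408] [0.0393 0.0006]
```

```bash
python3 -m pendant '[[0,0,0,0,0,-0.0305],[0,0,0,0,0,-0.0305],[0,0,0,0,0,-0.0305],[0,0,0,0,0,-0.0305],[0,0,0,0,0,-0.0305]]' 1 >/dev/null
python3 go.py 0.5185 0.0095 0.27 93
for i in 1 2 ; do python3 -m pendant '[[0.9,0,0,0,0,0],[0.9,0,0,0,0,0],[0.9,0,0,0,0,0],[0.9,0,0,0,0,0],[0.9,0,0,0,0,0]]' >/dev/null; done
python3 go.py 0.5185 0.0095 0.27 93
```

```text
t10.30 pos [ 0.5199 -0.3456  0.2791] shift [14.18  0.77  0.38] turn [-0.0009 -0.0005  0.0017] F [-0.2  0.1  0.2] op 1.002 ff 0.0 q7 0.2
t11.13 pos [ 0.5078 -0.1202  0.2795] shift [5.16 0.7  0.38] turn [-0.0009 -0.0002  0.0002] F [ 0.3  1.2 -0. ] op 0.999 ff 0.0 q7 -0.2
```

```bash
python3 -m pendant '[[0.9,0.14,0,0,0,0],[0.9,0.14,0,0,0,0],[0.9,0.14,0,0,0,0],[0.9,0.14,0,0,0,0],[0.9,0.12,0,0,0,0]]' >/dev/null
python3 -m pendant '[[0.5,0,0,0,0,0],[0,0,0,0,0,0],[0,0,0,0,0,0],[0,0,0,0,0,0]]' >/dev/null
python3 go.py 0.5185 0.0095 0.128 93;
```

```text
t11.88 pos [0.5189 0.0026 0.2801] shift [0.29 0.01 6.08] turn [-0.0005  0.0005 -0.0005] F [ 0.1 -0.1 -0.2] op 1.002 ff 0.0 q7 -0.44
```

```bash
python3 -m pendant '[[0.2,0,0.6,0,0,0],[0.09,0,0.7,0,0,0],[0,0,0.7,0,0,0],[0,0,0.6,0,0,0],[0,0,0.4,0,0,0]]' >/dev/null
python3 -m pendant '[[0,0,0,0,0,0],[0,0,0,0,0,0]]' >/dev/null
python3 go.py 0.5185 0.0095 0.128 93;
```

```text
t12.47 pos [0.5188 0.0107 0.2055] shift [-0.05 -0.01  3.1 ] turn [-0.0003  0.0002 -0.0003] F [ 0.4  0.3 -0.1] op 0.998 ff 0.0 q7 -0.54
```

```bash
python3 -m pendant '[[-0.04,0,0.6,0,0,0],[0,0,0.7,0,0,0],[0,0,0.7,0,0,0],[0,0,0.6,0,0,0],[0,0,0.45,0,0,0]]' >/dev/null
python3 -m pendant '[[0,0,0,0,0,0],[0,0,0,0,0,0]]' >/dev/null
python3 go.py 0.5185 0.0095 0.128 93;
for i in 1 2 3; do python3 -m pendant '[[0,0,0,0,0,0],[0,0,0,0,0,0],[0,0,0,0,0,0],[0,0,0,0,0,0],[0,0,0,0,0,0]]' -1 25 | grep -E "op|fo"; done
python3 go.py 0.5185 0.0095 0.128 93;
```

```text
t13.05 pos [0.5195 0.0106 0.13  ] shift [-0.04 -0.04  0.08] turn [0.0002 0.0001 0.    ] F [-0.6  0.9 -0.1] op 0.999 ff 0.0 q7 -0.64
contact_force: [-0.4, 0.7, -0.8]
opening: 0.645
finger_force: 0.0
contact_force: [-0.1, 0.0, 0.1]
opening: 0.264
finger_force: 0.0
contact_force: [-0.3, -0.2, -0.4]
opening: 0.204
finger_force: 25.0
t14.30 pos [0.5189 0.0108 0.1294] shift [-0.05 -0.02  0.06] turn [-0.      0.      0.0002] F [-0.3 -0.2 -0.4] op 0.204 ff 25.0 q7 -0.64
```

```bash
python3 -m pendant '[[0,0,-0.15,0,0,0],[0,0,-0.3,0,0,0],[0,0,-0.4,0,0,0],[0,0,-0.5,0,0,0],[0,0,-0.5,0,0,0]]' - 35 >/dev/null
python3 -m pendant '[[0,0,-0.5,0,0,0],[0,0,-0.5,0,0,0],[0,0,-0.4,0,0,0],[0,0,0,0,0,0],[0,0,0,0,0,0]]' |grep -E "op|fo"
python3 go.py 0.4943 -0.1667 0.215 84
```

```text
contact_force: [-0.8, 0.3, -1.8]
opening: 0.199
finger_force: 35.0
t15.13 pos [0.5193 0.0107 0.2114] shift [-7.03 -1.37 -0.15] turn [ 0.0005 -0.      0.0501] F [-0.8  0.3 -1.8] op 0.199 ff 35.0 q7 -0.53
```

```bash
python3 -m pendant '[[-0.3,-0.06,0,0,0,0],[-0.6,-0.12,0,0,0,0],[-0.7,-0.13,0,0,0,0],[-0.7,-0.14,0,0,0,0],[-0.7,-0.14,0,0,0,0]]' >/dev/null
python3 -m pendant '[[-0.7,-0.14,0,0,0,0],[-0.7,-0.14,0,0,0,0],[-0.7,-0.14,0,0,0,0],[-0.7,-0.14,0,0,0,0],[-0.6,-0.11,0,0,0,0]]'  >/dev/null
python3 -m pendant '[[-0.4,-0.07,0,0,0,0],[-0.23,-0.04,0,0,0,0.017],[0,0,0,0,0,0.017],[0,0,0,0,0,0.016],[0,0,0,0,0,0]]' >/dev/null
python3 -m pendant '[[0,0,0,0,0,0],[0,0,0,0,0,0],[0,0,0,0,0,0]]' >/dev/null
python3 go.py 0.4943 -0.1667 0.2114 84
cat >g.py <<'E'
from m import *
import sys
s=r.get_state(); t=s["tool_pos"]; zt=t[2]-.0814
for n in("top","scene"):
    p,d=optics.snapshot(n); W=cloud(n,d); cv2.imwrite(f"pics/{n}_{sys.argv[1]}.png",p)
    m=mask(p,"blue")&box(W,(t[0]-.06,t[0]+.06),(t[1]-.06,t[1]+.06),(zt+.06,zt+.13)); print(n,"blue",m.sum(),rect(W[m][:,:2]) if m.any() else "")
    if m.any(): print(W[m].min(0),W[m].max(0))
    c=proj(n,[.494,-.167,zt+.05])[0].astype(int)
    cv2.imwrite(f"pics/{n}_{sys.argv[1]}z.png",cv2.resize(p[c[1]-35:c[1]+35,c[0]-40:c[0]+40],None,fx=4.8,fy=4.8,interpolation=cv2.INTER_CUBIC))
cv2.imwrite(f"pics/g_{sys.argv[1]}.png",np.hstack([cv2.imread(f"pics/{n}_{sys.argv[1]}z.png") for n in("top","scene")]))
E
python3 g.py 1
```

```text
t16.63 pos [ 0.4939 -0.1664  0.2106] shift [-0.01  0.02 -0.03] turn [-0.0001 -0.      0.0005] F [-0.3 -0.4 -2.3] op 0.201 ff 35.0 q7 -0.33
top blue 0 
scene blue 94 (array([ 495.9, -157.2]), array([17.9, 16.2]), -5.6)
[ 0.4868 -0.1648  0.215 ] [ 0.5056 -0.1487  0.2505]
```

View pics/g_1.png

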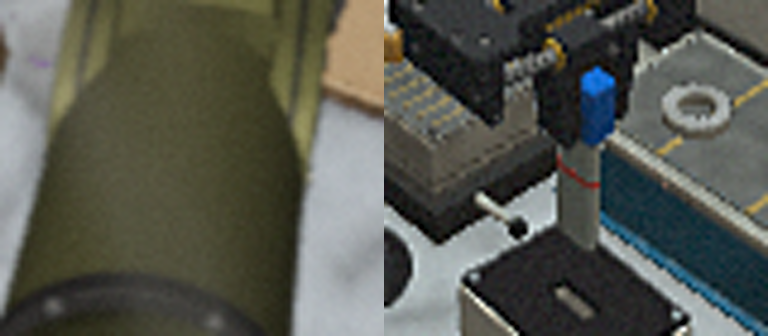

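The gauge hangs upright above the slot: blue grip at crop (598,105), red line at (578,178), slot at (575,298). The grip's end face puts its centre within about 1 mm of the slot, so I lower it slowly and watch the force.

```bash
python3 -m pendant '[[-0.01,0.02,0.3,0,0,0],[0,0,0.4,0,0,0],[0,0,0.4,0,0,0],[0,0,0.2,0,0,0],[0,0,0,0,0,0]]' >/dev/null
python3 -m pendant '[[0,0,0,0,0,0],[0,0,0,0,0,0]]' >/dev/null; python3 go.py 0.4943 -0.1667 0.1164 84
python3 -m pendant '[[0,0,0.1,0,0,0],[0,0,0.1,0,0,0],[0,0,0.1,0,0,0],[0,0,0.1,0,0,0],[0,0,0,0,0,0]]' >/dev/null; python3 go.py 0.4943 -0.1667 0.1164 84
python3 -m pendant '[[0,0,0.08,0,0,0],[0,0,0.08,0,0,0],[0,0,0,0,0,0]]' >/dev/null; python3 go.py 0.4943 -0.1667 0.1164 84
```

```text
t17.32 pos [ 0.4947 -0.1668  0.1783] shift [ 0.   -0.02  2.47] turn [ 0.0001 -0.      0.0002] F [-0.2  0.9 -1.7] op 0.206 ff 35.0 q7 -0.37
t17.73 pos [ 0.4942 -0.1668  0.1677] shift [0.01 0.01 2.05] turn [-0.0003  0.      0.0001] F [ 1.   0.2 -2.4] op 0.203 ff 35.0 q7 -0.38
t17.98 pos [ 0.4943 -0.1669  0.1639] shift [0.01 0.   1.9 ] turn [-0.0002  0.      0.0001] F [-0.7  0.3 -2. ] op 0.199 ff 35.0 q7 -0.38
```

```bash
for i in 1 2 3; do python3 -m pendant '[[0,0,0.08,0,0,0],[0,0,0.08,0,0,0],[0,0,0.08,0,0,0],[0,0,0,0,0,0]]' >/dev/null; python3 go.py 0.4943 -0.1667 0.1164 84; done
```

```text
t18.32 pos [ 0.4943 -0.1668  0.1578] shift [0.01 0.   1.66] turn [-0.0002  0.      0.0001] F [ 0.3  0.2 -1.2] op 0.199 ff 35.0 q7 -0.39
t18.65 pos [ 0.4943 -0.1668  0.1518] shift [0.01 0.   1.42] turn [-0.0002  0.      0.0002] F [-0.   0.3 -2.3] op 0.2 ff 35.0 q7 -0.4
t18.98 pos [ 0.4942 -0.1668  0.1458] shift [0.01 0.   1.18] turn [-0.0002  0.      0.0001] F [ 0.4  0.3 -1.8] op 0.202 ff 35.0 q7 -0.41
```

Tip is 20 mm below the mouth with no contact force; continuing.

```bash
python3 -m pendant '[[0,0,0.15,0,0,0],[0,0,0.15,0,0,0],[0,0,0.15,0,0,0],[0,0,0.15,0,0,0],[0,0,0,0,0,0]]' >/dev/null; python3 go.py 0.4943 -0.1667 0.1164 84
python3 -m pendant '[[0,0,0.15,0,0,0],[0,0,0.15,0,0,0],[0,0,0.15,0,0,0],[0,0,0.1,0,0,0],[0,0,0,0,0,0]]' >/dev/null
python3 -m pendant '[[0,0,0,0,0,0],[0,0,0,0,0,0],[0,0,0,0,0,0]]' >/dev/null; python3 go.py 0.4943 -0.1667 0.1164 84; python3 g.py 2
```

```text
t19.40 pos [ 0.494  -0.1668  0.1304] shift [0.   0.01 0.56] turn [-0.0005 -0.      0.0002] F [-0.4 -0.  -1.8] op 0.204 ff 35.0 q7 -0.43
t20.07 pos [ 0.4947 -0.1669  0.1176] shift [ 0.01 -0.02  0.05] turn [0.0001 0.     0.0001] F [ 0.9 -0.7 -2.3] op 0.2 ff 35.0 q7 -0.44
top blue 0 
scene blue 73 (array([ 494.3, -155.4]), array([23.9, 10.1]), -1.4)
[ 0.4823 -0.1606  0.12  ] [ 0.5062 -0.1503  0.1554]
```

View pics/g_2.png

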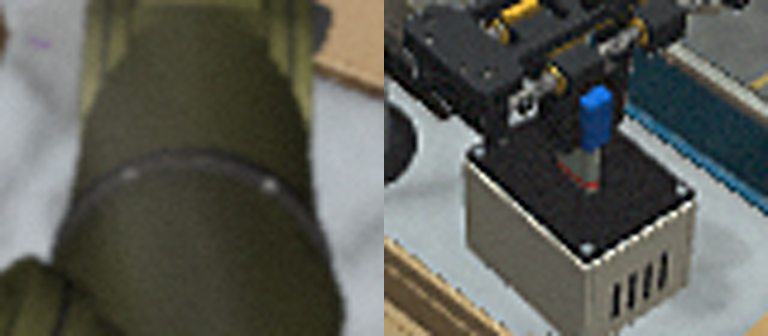

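The blade is through the slot, with the red line at crop (580,178) at or a few mm above the black top. I check its height numerically.

```bash
python3 - <<'E'
from m import *
p,d=optics.snapshot("scene"); W=cloud("scene",d)
h=p.astype(int); m=(h[...,2]>h[...,1]+45)&(h[...,2]>h[...,0]+45)&box(W,(.46,.54),(-.2,-.13),(.06,.13)); print(W[m])
m=box(W,(.45,.47),(-.2,-.17),(.07,.1)); print("top z",np.median(W[m][:,2]))
m=mask(p,"blue")&box(W,(.46,.54),(-.2,-.13),(.1,.18)); print("grip top",np.sort(W[m][:,2])[-6:])
for z in(.09,.085): print(proj("scene",[.4993,-.1515,z]),proj("scene",[.4990,-.1520,z]))
print(np.argwhere((h[...,2]>h[...,1]+45)&(h[...,2]>h[...,0]+45)&box(W,(.46,.54),(-.2,-.13),(.06,.13)))[:,::-1])
E
```

```text
[[ 0.4978 -0.173   0.0872]
 [ 0.4991 -0.1642  0.0868]
 [ 0.5004 -0.1592  0.0875]
 [ 0.4999 -0.1561  0.0894]
 [ 0.498  -0.1542  0.0894]
 [ 0.4932 -0.1549  0.0853]]
top z 0.08637071049200024
grip top [0.1539 0.1539 0.1542 0.1544 0.1546 0.1555]
[[275.4004 161.5921]] [[275.3413 161.4402]]
[[275.3442 162.8811]] [[275.2853 162.7293]]
[[270 158]
 [272 160]
 [273 161]
 [274 161]
 [275 161]
 [276 161]]
```

```bash
python3 -m pendant '[[0,0,0.05,0,0,0],[0,0,0,0,0,0],[0,0,0,0,0,0],[0,0,0,0,0,0],[0,0,0,0,0,0]]' >/dev/null; python3 go.py 0.4943 -0.1667 0.1164 84; python3 -c "
from plant import r; print(r.finish_job())"
```

```text
t20.63 pos [ 0.4945 -0.1669  0.1162] shift [ 0.01 -0.01 -0.01] turn [0.     0.     0.0001] F [ 0.8 -0.6 -2. ] op 0.203 ff 35.0 q7 -0.44
the job is handed in; nothing more can be done
None
```

I've handed the job in at 20.6 s: the canister is upright on the mat and released, and the blue gauge is held in the slot, its red line within about 1 mm of the scanner's top by camera; no verdict was returned.

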